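Put the drug trolley's leftovers back in their trays

TASK

Put the four loose items back in the trays that hold their kind, one item to each empty bay: stand both small vials in the tray with the small vial, stand the large vial in the tray with the large vial, and lay the syringe flat along the wide empty bay of the tray with the syringe. The vials are glass: set them down upright on the tray floor, do not drop them. Leave the tape roll, the small carton and the pump bottle where they are.

Things in the scene. Friction and masses are not known exactly. Their poses are not given: they have to be found in the camera images.
- vial_small_a: Small glass vial, standing: 24 mm diameter, straight body 35 mm high, white label, narrow neck, metal cap 19 mm wide, 48 mm high in all, about 30 g. Origin: centre of its underside, z up along its axis. Either small vial may take either empty bay.
- vial_small_b: Small glass vial, standing: 24 mm diameter, straight body 35 mm high, white label, narrow neck, metal cap 19 mm wide, 48 mm high in all, about 30 g. Origin: centre of its underside, z up along its axis. The same as the other small vial.
- vial_large: Large glass vial, standing: 38 mm diameter, straight body 52 mm high, white label, narrow neck, metal cap 28 mm wide, 70 mm high in all, about 90 g. Origin: centre of its underside, z up along its axis.
- syringe: Capped white plastic syringe, lying: 124 mm long, about 40 g. Origin: on its axis at mid-length, 10 mm above what it lies on; x along it to the cap, z up. Barrel 20 mm diameter, x = -36 to +46 mm; flat finger flange 34 mm wide, 20 mm high at x = -37.5 mm (it does not roll); plunger to x = -62 mm, thin cap to x = +62 mm.
- tray_small: Fixed blue tray. Origin: centre of the underside, z up. Walls and dividers 3 mm thick, 24 mm high; floor top at z = 4 mm. Outside 116 mm in x, 150 mm in y. Two dividers parallel to x make three bays, each 110 mm in x and 46 mm in y, centred at y = +49, 0 and -49 mm. The bay at y = +49 mm holds a fixed sample, a small vial standing at x = 0; the two others are empty.
- tray_large: Fixed blue tray. Origin: centre of the underside, z up. Walls and dividers 3 mm thick, 24 mm high; floor top at z = 4 mm. Outside 116 mm in x, 133 mm in y. One divider parallel to x makes two bays, each 110 mm in x and 62 mm in y, centred at y = +32.5 and -32.5 mm. The bay at y = +32.5 mm holds a fixed sample, a large vial standing at x = 0; the other is empty.
- tray_syringe: Fixed blue tray. Origin: centre of the underside, z up. Walls and dividers 3 mm thick, 24 mm high; floor top at z = 4 mm. Outside 125 mm in x, 156 mm in y. Two bays, 150 mm long in y: a wide empty one, 80 mm in x, centred at x = -19.5 mm, and a narrow one, 36 mm in x, centred at x = +41.5 mm, with a fixed sample syringe lying along y. The syringe may point either way.
- tape: Roll of white tape lying flat, 54 mm diameter, 18 mm high, loose; to be left alone. Origin: centre of the underside.
- carton: Small cardboard medicine carton lying flat, 62 mm (x) by 30 mm (y) by 20 mm high, loose; to be left alone. Origin: centre of the underside.
- pump: Clear pump bottle, standing, 64 mm diameter, 173 mm high, spout along its -x, loose; to be left alone. Origin: centre of the underside.

How it is judged (in metres and radians):
At the end, for the whole second after the job is handed in: One small vial stands upright (within 7 degrees) on the floor of each empty bay of tray_small; the large vial stands so in tray_large's empty bay; the syringe lies flat in tray_syringe's wide bay, along it within 20 degrees, wholly on the floor. All at rest, anywhere within their bays (((x of vial_small_a in the frame of tray_small between -0.045 and 0.045 m and y of vial_small_a in the frame of tray_small between -0.013 and 0.013 m and z of vial_small_a in the frame of tray_small between 0 and 0.008 m and angle between each of vial_small_a, vial_small_b's own z axis and vertical below 0.12 rad and x of vial_small_b in the frame of tray_small between -0.045 and 0.045 m and y of vial_small_b in the frame of tray_small between -0.062 and -0.036 m and z of vial_small_b in the frame of tray_small between 0 and 0.008 m) or (x of vial_small_b in the frame of tray_small between -0.045 and 0.045 m and y of vial_small_b in the frame of tray_small between -0.013 and 0.013 m and z of vial_small_b in the frame of tray_small between 0 and 0.008 m and angle between each of vial_small_b, vial_small_a's own z axis and vertical below 0.12 rad and x of vial_small_a in the frame of tray_small between -0.045 and 0.045 m and y of vial_small_a in the frame of tray_small between -0.062 and -0.036 m and z of vial_small_a in the frame of tray_small between 0 and 0.008 m)) and x of vial_large in the frame of tray_large between -0.038 and 0.038 m and y of vial_large in the frame of tray_large between -0.0465 and -0.0185 m and z of vial_large in the frame of tray_large between 0 and 0.008 m and angle between vial_large's own z axis and vertical below 0.12 rad and x of syringe in the frame of tray_syringe between -0.0495 and 0.0105 m and y of syringe in the frame of tray_syringe between -0.018 and 0.018 m and z of syringe in the frame of tray_syringe between 0.009 and 0.019 m and angle between the x axis of syringe and the y axis of tray_syringe, either way round below 0.35 rad and linear speed of each of vial_small_a, vial_small_b, vial_large, syringe below 0.02 m/s); the robot touches nothing.
It fails at once if a glass vial is dropped (falls free by more than about 2 cm) or thrown ((contact force between vial_small_a and anything else below 0.005 N and linear speed of vial_small_a above 0.6 m/s) or (contact force between vial_small_b and anything else below 0.005 N and linear speed of vial_small_b above 0.6 m/s) or (contact force between vial_large and anything else below 0.005 N and linear speed of vial_large above 0.6 m/s)).
It fails at once if the tape roll, the carton or the pump bottle is shifted by more than 25 mm (distance of any of tape, carton, pump from where it was at the start of the episode above 0.025 m).
It also fails if it takes over 88 s, if anything falls off the work surface, if the arm or the gripper's body presses on something with over 40 N, if the wrist force passes 120 N, or if a joint passes its speed limit or range.

ROBOT

A 7-joint arm with a two-finger parallel gripper is mounted at the origin on the work surface. World frame = base frame: x ahead of the robot, y to its left, z up, the work surface at z = 0. Lengths are in m, angles in degrees, forces in N, time in s.
With the tool pointing down it reaches from about 0.425 to 0.875 m from the base axis. Payload 4.7 kg.
Tool frame: the origin (TCP) lies at the very end of the fingers, on their centre line; the grasp point (between the pads) lies 19 mm behind it; z points along the fingers, y is the line along which they close (so a half turn about z gives the same grasp; the last joint's range is limited). The gripper opens to 87 mm and grips with 3 to 60 N. Pads are 19 mm wide; open, the fingers measure 117 mm over their backs; the gripper's body (75 mm by 190 mm) begins 51 mm behind the grasp point.
Start: joints at [-74.307, 18.392, -4.016, 83.108, 1.295, 78.541, -3.26], TCP at [0.167, 0.628, 0.223] pointing down, gripper open.
Joint ranges: [-163.93, 163.93], [-17.29, 119.83], [-79.2, 71.16], [3.27, 140.29], [-89.18, 269.18], [5.43, 117.66], [-154.24, 154.24]. Speed limits (degrees/s): [147.25, 147.25, 180, 180, 180, 180, 180].

INTERFACE

Orientations are given as [roll, pitch, yaw] about the fixed x, y, z axes, in that order (R = Rz(yaw) Ry(pitch) Rx(roll)).
In Python, from cell import telemetry, cams, env gives the robot as it stands.
- The arm moves only by the tool arm_command, never from a script. Its argument "series" is text: rows parted by semicolons, each of 5 numbers parted by spaces: the shift along the tool's x, y, z in mm, then the turn about the tool's z in rad, then the closure in counts, from 0 (fully open) to 255 (shut). A call has 1 to 20 rows; each row shifts and turns the commanded pose from where the row before left it, along the tool's axes as they then stand; what a row does not reach is not made up. A row lasts 1/12 s, in which the tool goes at most 41.7 mm and 7.16 degrees, less where a joint would pass 70% of its speed; a pose out of reach is approached as far as the arm can. A call is refused whole if a number of a shift passes 41.7 or a number of a turn 0.125, either way. A call with a gripper value outside its range is refused whole. The fingers move at their own pace and stop on an object; "squeeze" is the grip in N (left out, the last holds). Time passes only in rows, so rows that do not move let the fingers close. It gives the time, the measured TCP pose, the force, the opening and the grip force at its end, in the units of the state.
- telemetry.get_obs(): the state, without advancing time (a new reading comes with each control period).
- cams.read_camera(name): name is "scene" or "top"; returns the picture (480x640x3 uint8, blue, green, red); there is no depth.
- cams.calibration(name): a dict with "K" (3x3 intrinsics, pixels), "origin" and "rotation" of the camera in the world. Camera axes: x right, y down, z forward; pixel columns grow to the right and rows downward; lengths in m; the calibration is good to about 2 mm. A picture is of the moment at which its call begins. calibration takes no time and is no camera call.
- env.sign_off(): hands the job in; it is judged then, once.
The state is a dict: "time_s": time; "qpos": joint angles; "joint_velocities": joint speeds; "effort": joint torques, N m; "tool_pos": TCP position; "tool_rot": TCP orientation; "force": force on the tool from outside, world axes, zero at the start; "wrist_torque": the same for the moment, N m; "grip_width": finger opening in m; "grasp_force": force on a finger pad.
Only numpy, scipy, OpenCV 4.12 (cv2) and the standard library are available. Lean on these libraries where they do the work, as an engineer would, in place of code of your own. Each camera call takes 0.05 s, during which the arm holds its last target. There are 200 camera calls.

## Working session

There is one attempt and no reset: what is moved stays moved. The work goes in short steps, Python scripts to look and compute and a tool call to move; the robot and the scene stay as the last step left them, time stands still between calls to the robot, and variables do not carry over. Pictures are saved under pics/ and viewed, at most 14 in all, crops included, and the job is handed in when it is done.

Besides the shell and the picture viewer there is one more tool, called after "Emit:" as name(argument=value, ...), one argument or row to a line, values as JSON. arm_command: Moves the arm, as the interface text tells. Its arguments: {"type":"object","properties":{"series":{"type":"string"},"squeeze":{"type":"number"}},"required":["series"]}

```bash
mkdir -p pics; ls
python3 - <<'E'
from cell import telemetry,cams
import cv2
for n in("top","scene"):
    cv2.imwrite(f"pics/{n}0.png",cams.read_camera(n)); print(n,cams.calibration(n))
o=telemetry.get_obs();print({k:o[k] for k in("time_s","tool_pos","tool_rot","grip_width","force")})
E
```

```text
pics
top {'K': array([[605.44710673,   0.        , 330.77175587],
       [  0.        , 605.44710673, 245.29608866],
       [  0.        ,   0.        ,   1.        ]]), 'origin': array([ 0.26012294, -0.08185369,  1.46195624]), 'rotation': array([-170.02491061,   -0.91813098,  -90.44865418])}
scene {'K': array([[462.00473475,   0.        , 318.55841347],
       [  0.        , 462.00473475, 239.75483621],
       [  0.        ,   0.        ,   1.        ]]), 'origin': array([0.84716366, 0.51490037, 0.71301593]), 'rotation': array([-135.07317036,   -0.85092228,  152.58507207])}
{'time_s': 0.1, 'tool_pos': array([0.16692686, 0.62769985, 0.22155686]), 'tool_rot': array([-1.79901789e+02,  5.83080297e-03,  1.65111733e+02]), 'grip_width': 0.0868354094898068, 'force': array([-0.43220604,  0.01429534,  0.35004578])}
```

View pics/top0.png

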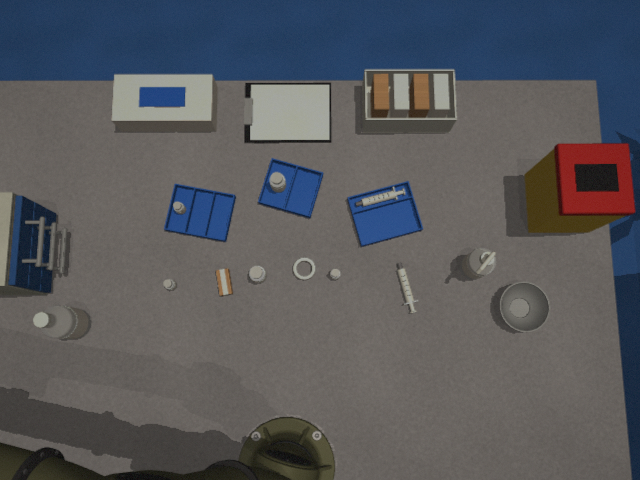

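View pics/scene0.png

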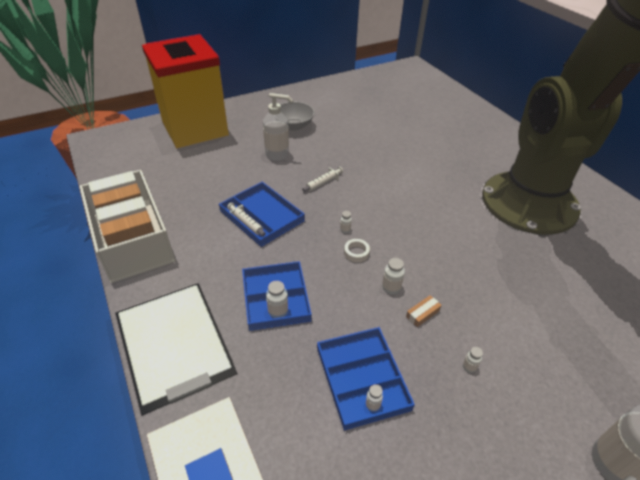

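Top view: small vials near (169,284) and (335,274), large vial (257,274), syringe (406,288), with trays at (200,212), (291,188) and (385,214). The scene view shows the same items from the side. I'll enlarge both.

Run:
```python
import cv2
a=cv2.imread("pics/top0.png"); 
def crop(im,x,y,w,h,s,n):
    c=cv2.resize(im[y:y+h,x:x+w],None,fx=s,fy=s,interpolation=cv2.INTER_CUBIC)
    for u in range(-(-x//20)*20,x+w,20):
        cv2.putText(c,str(u),((u-x)*s,8),0,.3,(0,255,255)); cv2.line(c,((u-x)*s,10),((u-x)*s,14),(0,255,255))
    for v in range(-(-y//20)*20,y+h,20):
        cv2.putText(c,str(v),(0,(v-y)*s+3),0,.3,(0,255,255)); cv2.line(c,(20,(v-y)*s),(24,(v-y)*s),(0,255,255))
    cv2.imwrite(n,c)
crop(a,150,150,200,150,4,"pics/tl.png"); crop(a,310,170,200,150,4,"pics/tr.png")
```

```text
(no output)
```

View pics/tl.png

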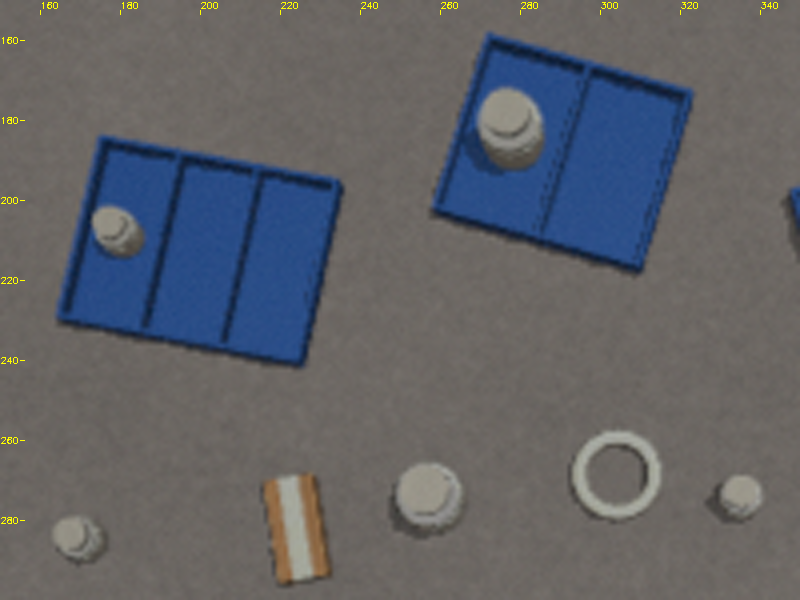

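View pics/tr.png

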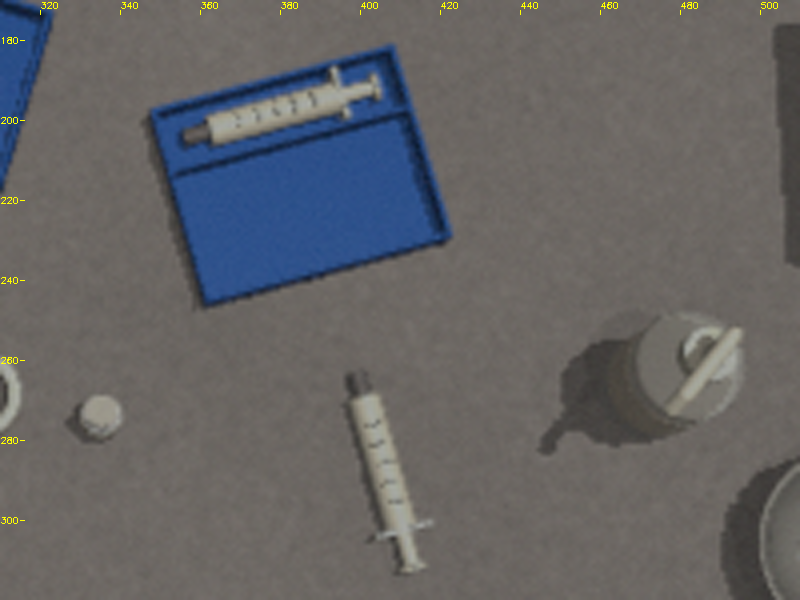

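The crops give tray corners, vial cap outlines and the syringe ends: small_a cap (168,283), small_b about (335.2,274), large cap (257.5,272), and syringe (399,263) to (412.5,313). Next I'll fit poses and check them by projecting into the scene view.

```bash
cat > h.py <<'E'
import numpy as np,cv2
from scipy.spatial.transform import Rotation as R
from scipy.optimize import least_squares
from cell import telemetry,cams
C={}
for n in("top","scene"):
    c=cams.calibration(n);M=R.from_euler("xyz",c["rotation"],degrees=True).as_matrix();C[n]=(c["K"],M,np.array(c["origin"]))
def proj(P,n="top"):
    K,M,o=C[n];p=(np.atleast_2d(P)-o)@M@K.T;return p[:,:2]/p[:,2:]
def ray(u,v,z,n="top"):
    K,M,o=C[n];d=M@np.linalg.solve(K,[u,v,1]);return o+d*(z-o[2])/d[2]
def place(pose,L):
    x,y,a=pose;L=np.atleast_2d(L);c,s=np.cos(a),np.sin(a)
    return np.c_[x+c*L[:,0]-s*L[:,1],y+s*L[:,0]+c*L[:,1],L[:,2]]
def fit(px,L):
    g=ray(*px[0],.02);r=least_squares(lambda p:(proj(place(p,L))-px).ravel(),[g[0],g[1],0]);return r.x,np.abs(r.fun).max()
def go(xy,yaw,nrot=None):
    o=telemetry.get_obs();p=o["tool_pos"];y0=o["tool_rot"][2]
    t=np.radians((y0-yaw+180)%360-180);a=np.radians(yaw)
    d=np.array(xy)-p[:2];X=[np.cos(a),np.sin(a)];Y=[np.sin(a),-np.cos(a)]
    print("t",round(o["time_s"],2),"pos",p.round(4),"rot",np.round(o["tool_rot"],2),"turn",round(t,3),"then dx,dy mm",round(1e3*d@X,1),round(1e3*d@Y,1),"w",round(o["grip_width"],4),"F",o["force"].round(1),"g",o["grasp_force"])
E
python3 - <<'E'
from h import *
T={"small":([(175,184.5),(235.2,195.5),(225.8,241.2),(164.5,229.8)],58,75),
"large":([(272,158.5),(323,173),(310.2,218),(258,202.8)],58,66.5),
"syr":([(348,197.8),(408.2,181.2),(422.8,229.8),(360.8,246.8)],62.5,78)}
P={}
for k,(px,a,b) in T.items():
    L=np.array([[a,b,24],[a,-b,24],[-a,-b,24],[-a,b,24]])/1e3
    P[k],e=fit(np.array(px),L);print(k,P[k].round(4),np.degrees(P[k][2]).round(1),"err px",e.round(2))
V={"a":(168,283.2,.048),"b":(335.2,273.6,.048),"L":(257.5,272.2,.07)}
W={k:ray(*v) for k,v in V.items()}
print({k:w.round(4) for k,w in W.items()})
s1,s2=ray(399.2,263,.01),ray(412.5,312.8,.01);c=(s1+s2)/2;d=s1-s2
print("syr",c.round(4),np.linalg.norm(d).round(4),np.degrees(np.arctan2(d[1],d[0])).round(1))
top=cv2.imread("pics/top0.png");sc=cv2.imread("pics/scene0.png")
th=np.linspace(0,2*np.pi,40)
def draw(im,n,S,x0,y0,w,h):
    im=cv2.resize(im[y0:y0+h,x0:x0+w],None,fx=S,fy=S,interpolation=cv2.INTER_CUBIC)
    def pl(Q,col): cv2.polylines(im,[((proj(Q,n)-[x0,y0]+.5)*S).round().astype(int)],True,col,1)
    for k,(px,a,b) in T.items():
        pl(place(P[k],np.array([[a,b,24],[a,-b,24],[-a,-b,24],[-a,b,24]])/1e3),(0,255,0))
    for k,w in W.items():
        r,rc,h1,h2=(.019,.014,.052,.07) if k=="L" else (.012,.0095,.035,.048)
        for rr,z in((r,0),(r,h1),(rc,h2)): pl(np.c_[w[0]+rr*np.cos(th),w[1]+rr*np.sin(th),0*th+z],(0,0,255))
    pl(np.array([s1,s2]),(255,0,255))
    return im
cv2.imwrite("pics/ov.png",np.vstack([draw(top,"top",3,155,250,266,72),draw(sc,"scene",2,210,155,390,190)[:,:798]]))
E
```

```text
small [ 0.595   0.2095 -0.1867] -10.7 err px 0.35
large [ 0.6561 -0.0101 -0.2866] -16.4 err px 0.48
syr [ 0.5904 -0.2397  0.2596] 14.9 err px 0.69
{'a': array([0.4207, 0.2745, 0.048 ]), 'b': array([ 0.441 , -0.1163,  0.048 ]), 'L': array([0.4425, 0.0638, 0.07  ])}
syr [ 0.4106 -0.2872  0.01  ] 0.1239 13.3Traceback (most recent call last):
  File "<stdin>", line 26, in <module>
    return _nx.concatenate(arrs, 0, dtype=dtype, casting=casting)
           ~~~~~~~~~~~~~~~^^^^^^^^^^^^^^^^^^^^^^^^^^^^^^^^^^^^^^^
ValueError: all the input array dimensions except for the concatenation axis must match exactly, but along dimension 1, the array at index 0 has size 798 and the array at index 1 has size 780
```

Run:
```python
from h import *
W={"a":(.4207,.2745),"b":(.441,-.1163),"L":(.4425,.0638)}
th=np.linspace(0,2*np.pi,40)
def draw(f,n,S,x0,y0,w,h):
    im=cv2.resize(cv2.imread(f)[y0:y0+h,x0:x0+w],None,fx=S,fy=S,interpolation=cv2.INTER_CUBIC)
    for k,w in W.items():
        r,rc,h1,h2=(.019,.014,.052,.07) if k=="L" else (.012,.0095,.035,.048)
        for rr,z in((r,0),(r,h1),(rc,h2)):
            Q=np.c_[w[0]+rr*np.cos(th),w[1]+rr*np.sin(th),0*th+z];cv2.polylines(im,[((proj(Q,n)-[x0,y0]+.5)*S).round().astype(int)],True,(0,0,255),1)
    return im
cv2.imwrite("pics/ov.png",np.vstack([draw("pics/top0.png","top",4,155,255,200,40),draw("pics/scene0.png","scene",4,310,200,200,100)]))
```

```text
(no output)
```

View pics/ov.png

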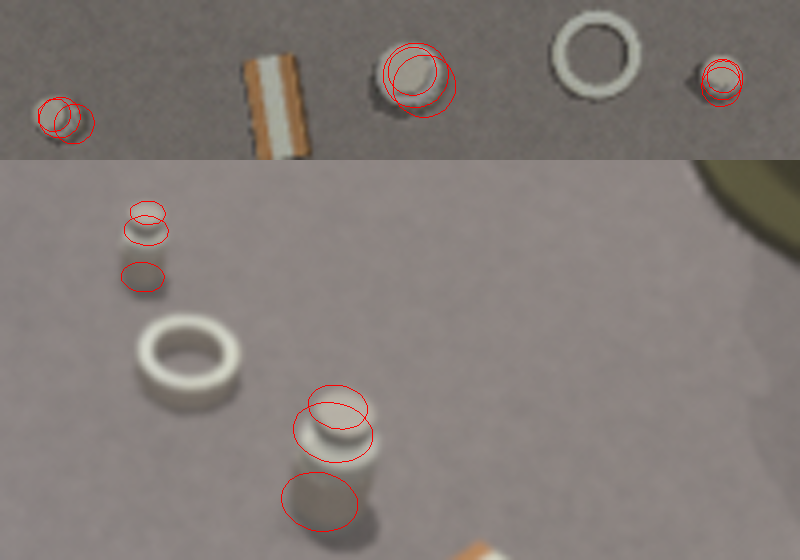

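Run:
```python
from h import *
for k,px,z,s in(("a",(166.6,282.8),.048,None),("b",(335,273.1),.048,(346.2,213-.4)),("L",(256.1,271.5),.07,(395.1,261.6))):
    print(k,ray(*px,z).round(4), ray(*s,z,"scene").round(4) if s else "")
go((.4217,.2778),79.3)
```

```text
a [0.4216 0.2778 0.048 ] 
b [ 0.4422 -0.1159  0.048 ] [ 0.4413 -0.1163  0.048 ]
L [0.4441 0.0671 0.07  ] [0.4411 0.066  0.07  ]
t 0.1 pos [0.1669 0.6277 0.2216] rot [-1.7990e+02  1.0000e-02  1.6511e+02] turn 1.498 then dx,dy mm -296.5 315.3 w 0.0868 F [-0.4  0.   0.4] g 0.0
```

Emit:
arm_command(
  series="0 0 0 0.125 0;0 0 0 0.125 0;0 0 0 0.125 0;0 0 0 0.125 0;0 0 0 0.125 0;0 0 0 0.125 0;0 0 0 0.125 0;0 0 0 0.125 0;0 0 0 0.125 0;0 0 0 0.125 0;0 0 0 0.125 0;0 0 0 0.122 0;0 0 0 0 0",
  squeeze=10,
)

```text
time_s: 1.18
tool_pos: [0.167, 0.6279, 0.222]
tool_rot: [180.0, 0.1, 79.2]
force: [-0.4, 0.0, -0.0]
grip_width: 0.087
grasp_force: 0.0
```

```bash
python3 -c "
from h import *
go((.4217,.2778),79.3)"
```

```text
t 1.18 pos [0.167  0.6279 0.222 ] rot [1.7998e+02 6.0000e-02 7.9170e+01] turn -0.002 then dx,dy mm -296.7 315.3 w 0.087 F [-0.4  0.  -0. ] g 0.0
```

Emit:
arm_command(
  series="-19.8 21 6 0 0;-19.8 21 6 0 0;-19.8 21 6 0 0;-19.8 21 6 0 0;-19.8 21 6 0 0;-19.8 21 6 0 0;-19.8 21 6 0 0;-19.8 21 6 0 0;-19.8 21 6 0 0;-19.8 21 6 0 0;-19.8 21 6 0 0;-19.8 21 6 0 0;-19.8 21 6 0 0;-19.8 21 6 0 0;-19.8 21 6 0 0;0 0 0 0 0;0 0 0 0 0;0 0 0 0 0",
)

```text
time_s: 2.68
tool_pos: [0.4212, 0.2787, 0.1325]
tool_rot: [-180.0, -0.0, 79.5]
force: [-0.3, 0.0, 0.3]
grip_width: 0.0868
grasp_force: 0.0
```

```bash
python3 -c "
from h import *
go((.4217,.2778),79.3)"
```

```text
t 2.68 pos [0.4212 0.2787 0.1325] rot [-1.7997e+02 -2.0000e-02  7.9470e+01] turn 0.003 then dx,dy mm -0.8 0.6 w 0.0868 F [-0.3  0.   0.3] g 0.0
```

Emit:
arm_command(
  series="-0.8 0.6 15.8 0 90;0 0 15.8 0 90;0 0 15.8 0 90;0 0 15.8 0 90;0 0 15.8 0 90;0 0 15.8 0 90;0 0 15.8 0 90;0 0 15.8 0 90;0 0 0 0 90;0 0 0 0 255;0 0 0 0 255;0 0 0 0 255;0 0 0 0 255;0 0 0 0 255;0 0 0 0 255;0 0 0 0 255;0 0 0 0 255;0 0 0 0 255",
  squeeze=10,
)

```text
time_s: 4.18
tool_pos: [0.4223, 0.2775, 0.0067]
tool_rot: [180.0, -0.0, 79.3]
force: [-2.6, -0.5, 4.3]
grip_width: 0.0238
grasp_force: 10.0
```

Emit:
arm_command(
  series="0 0 -5 0 255;0 0 -10 0 255;0 0 -15 0 255;0 0 -15 0 255;0 0 -15 0 255;0 0 -15 0 255;0 0 0 0 255;0 0 0 0 255",
)

```text
time_s: 4.85
tool_pos: [0.4227, 0.2776, 0.0821]
tool_rot: [179.9, -0.1, 79.3]
force: [-0.2, 0.3, -0.7]
grip_width: 0.0234
grasp_force: 10.0
```

```bash
python3 -c "
from h import *
go((.596,.2105),79.3)"
```

```text
t 4.85 pos [0.4227 0.2776 0.0821] rot [ 1.7992e+02 -1.1000e-01  7.9340e+01] turn 0.001 then dx,dy mm -33.7 182.7 w 0.0234 F [-0.2  0.3 -0.7] g 10.000013317912817
```

Emit:
arm_command(
  series="-3.4 18.3 0 0 255;-3.4 18.3 0 0 255;-3.4 18.3 0 0 255;-3.4 18.3 0 0 255;-3.4 18.3 0 0 255;-3.4 18.3 0 0 255;-3.4 18.3 0 0 255;-3.4 18.3 0 0 255;-3.4 18.3 0 0 255;-3.1 18 0 0 255;0 0 0 0 255;0 0 0 0 255;0 0 12 0 255;0 0 12 0 255;0 0 12 0 255;0 0 12 0 255;0 0 12 0 255;0 0 8 0 255;0 0 0 0 255;0 0 0 0 255",
)

```text
time_s: 6.52
tool_pos: [0.5952, 0.2102, 0.0126]
tool_rot: [-180.0, 0.0, 79.3]
force: [-0.1, 0.7, 0.6]
grip_width: 0.0236
grasp_force: 10.0
```

Run:
```python
from h import *
go((.596,.2105),79.3)
a=np.hstack([cv2.resize(cams.read_camera("top")[170:270,150:250],(400,400)),cv2.resize(cams.read_camera("scene")[320:440,300:420],(400,400))]);cv2.imwrite("pics/p1.png",a)
```

```text
t 6.52 pos [0.5952 0.2102 0.0126] rot [-1.7997e+02  3.0000e-02  7.9340e+01] turn 0.001 then dx,dy mm 0.5 0.8 w 0.0236 F [-0.1  0.7  0.6] g 9.999510679626837
```

View pics/p1.png

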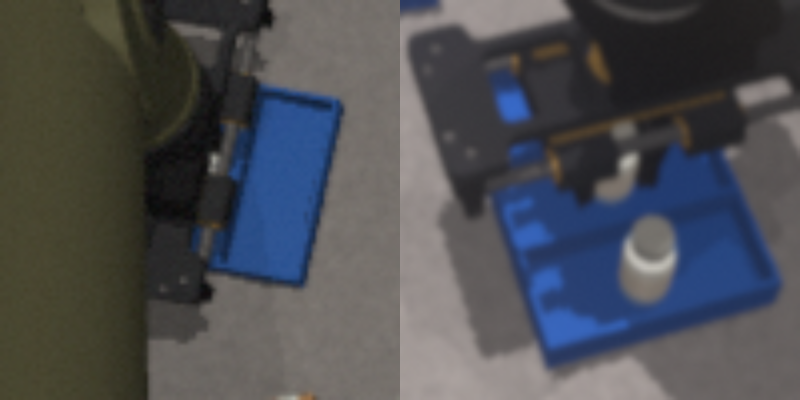

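The pictures show the vial upright between the fingers in the middle bay, behind the sample at (648,258). I'll lower it 2 mm and release.

Emit:
arm_command(
  series="0 0 1 0 255;0 0 1 0 255;0 0 0.5 0 255;0 0 0 0 255;0 0 0 0 120;0 0 0 0 120;0 0 0 0 120;0 0 0 0 120;0 0 0 0 120;0 0 -10 0 120;0 0 -15 0 120;0 0 -20 0 120;0 0 -25 0 120;0 0 -25 0 120;0 0 -10 0 120;0 0 0 0 90;0 0 0 0 90",
)

```text
time_s: 8.03
tool_pos: [0.5954, 0.2104, 0.1158]
tool_rot: [180.0, -0.0, 79.4]
force: [-0.3, -0.2, -1.0]
grip_width: 0.0524
grasp_force: 0.0
```

```bash
python3 -c "
from h import *
go((.4417,-.116),79.3)"
```

```text
t 8.03 pos [0.5954 0.2104 0.1158] rot [ 1.7997e+02 -4.0000e-02  7.9350e+01] turn 0.001 then dx,dy mm -349.3 -90.5 w 0.0524 F [-0.3 -0.2 -1. ] g 0.0
```

Emit:
arm_command(
  series="-24.95 -6.46 0 0 90;-24.95 -6.46 0 0 90;-24.95 -6.46 0 0 90;-24.95 -6.46 0 0 90;-24.95 -6.46 0 0 90;-24.95 -6.46 0 0 90;-24.95 -6.46 0 0 90;-24.95 -6.46 0 0 90;-24.95 -6.46 0 0 90;-24.95 -6.46 0 0 90;-24.95 -6.46 0 0 90;-24.95 -6.46 0 0 90;-24.95 -6.46 0 0 90;-24.95 -6.46 0 0 90;0 0 0 0 90;0 0 0 0 90;0 0 0 0 90",
)

```text
time_s: 9.45
tool_pos: [0.4414, -0.1155, 0.1147]
tool_rot: [-179.9, 0.0, 79.4]
force: [0.2, -0.5, -0.5]
grip_width: 0.0568
grasp_force: 0.0
```

Run:
```python
from h import *
go((.4417,-.116),79.3)
cv2.imwrite("pics/p2.png",np.vstack([cams.read_camera("scene")[200:440,280:520]]).repeat(2,0).repeat(2,1))
```

```text
t 9.45 pos [ 0.4414 -0.1155  0.1147] rot [-179.9     0.     79.37] turn 0.001 then dx,dy mm -0.4 0.4 w 0.0568 F [ 0.2 -0.5 -0.5] g 0.0
```

View pics/p2.png

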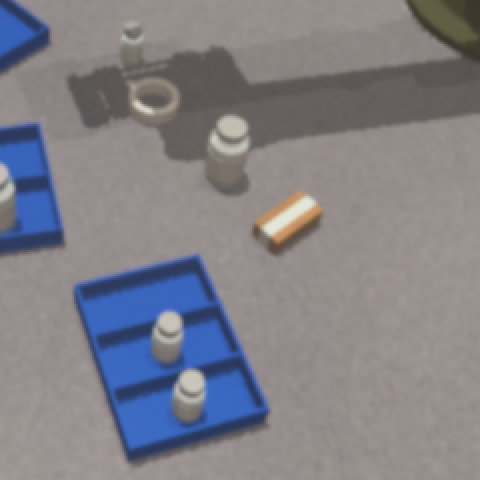

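The first small vial stands upright in the middle bay (168,337). Small_b is clear under the gripper at (132,40).

Emit:
arm_command(
  series="-0.4 0.4 13.6 0 90;0 0 13.6 0 90;0 0 13.6 0 90;0 0 13.6 0 90;0 0 13.6 0 90;0 0 13.6 0 90;0 0 13.6 0 90;0 0 13.6 0 90;0 0 0 0 90;0 0 0 0 255;0 0 0 0 255;0 0 0 0 255;0 0 0 0 255;0 0 0 0 255;0 0 0 0 255;0 0 0 0 255;0 0 0 0 255;0 0 0 0 255",
)

```text
time_s: 11.0
tool_pos: [0.4427, -0.1167, 0.0073]
tool_rot: [180.0, -0.0, 79.3]
force: [-1.2, 0.0, 4.3]
grip_width: 0.0237
grasp_force: 10.0
```

Emit:
arm_command(
  series="0 0 -5 0 255;0 0 -10 0 255;0 0 -17 0 255;0 0 -25 0 255;0 0 -25 0 255;0 0 -18 0 255;0 0 -10 0 255;0 0 0 0 255;0 0 0 0 255",
)

```text
time_s: 11.75
tool_pos: [0.4423, -0.1166, 0.1169]
tool_rot: [180.0, -0.0, 79.4]
force: [0.0, 0.2, -0.1]
grip_width: 0.0236
grasp_force: 10.0
```

```bash
python3 -c "
from h import *
go((.587,.1624),79.3)"
```

```text
t 11.75 pos [ 0.4423 -0.1166  0.1169] rot [ 1.7997e+02 -4.0000e-02  7.9360e+01] turn 0.001 then dx,dy mm 301.0 90.4 w 0.0236 F [ 0.   0.2 -0.1] g 9.999763425439596
```

Emit:
arm_command(
  series="21.5 6.46 0 0 255;21.5 6.46 0 0 255;21.5 6.46 0 0 255;21.5 6.46 0 0 255;21.5 6.46 0 0 255;21.5 6.46 0 0 255;21.5 6.46 0 0 255;21.5 6.46 0 0 255;21.5 6.46 0 0 255;21.5 6.46 0 0 255;21.5 6.46 0 0 255;21.5 6.46 0 0 255;21.5 6.46 0 0 255;21.5 6.46 0 0 255;0 0 0 0 255;0 0 0 0 255",
)

```text
time_s: 13.08
tool_pos: [0.5857, 0.1632, 0.1144]
tool_rot: [-179.8, 0.2, 79.5]
force: [-1.5, -0.9, 0.6]
grip_width: 0.0236
grasp_force: 10.0
```

Emit:
arm_command(
  series="0 0 13 0 255;0 0 13 0 255;0 0 13 0 255;0 0 13 0 255;0 0 13 0 255;0 0 13 0 255;0 0 13 0 255;0 0 8 0 255;0 0 3 0 255;0 0 0 0 255;0 0 0 0 255",
)

```text
time_s: 14.0
tool_pos: [0.5872, 0.1624, 0.0152]
tool_rot: [180.0, -0.0, 79.3]
force: [0.2, 0.3, 0.2]
grip_width: 0.0238
grasp_force: 10.0
```

```bash
python3 -c "
from h import *
go((.587,.1624),79.3)"
```

```text
t 14.0 pos [0.5872 0.1624 0.0152] rot [ 1.7997e+02 -2.0000e-02  7.9340e+01] turn 0.001 then dx,dy mm -0.0 -0.2 w 0.0238 F [0.2 0.3 0.2] g 9.999813849572092
```

Emit:
arm_command(
  series="0 0 2 0 255;0 0 1 0 255;0 0 1 0 255;0 0 0.5 0 255;0 0 0 0 255;0 0 0 0 120;0 0 0 0 120;0 0 0 0 120;0 0 0 0 120;0 0 0 0 120;0 0 -10 0 120;0 0 -15 0 120;0 0 -20 0 120;0 0 -25 0 120;0 0 -25 0 120;0 0 -10 0 50;0 0 0 0.1 50;0 0 0 0 50;0 0 0 0 50",
)

```text
time_s: 15.58
tool_pos: [0.5864, 0.1623, 0.1151]
tool_rot: [-180.0, 0.0, 73.8]
force: [-0.3, 0.0, -0.7]
grip_width: 0.0644
grasp_force: 0.0
```

```bash
python3 -c "
from h import *
go((.443,.0667),73.6)"
```

```text
t 15.58 pos [0.5864 0.1623 0.1151] rot [-1.7997e+02  2.0000e-02  7.3750e+01] turn 0.003 then dx,dy mm -132.2 -110.6 w 0.0644 F [-0.3  0.  -0.7] g 0.0
```

Emit:
arm_command(
  series="-16.5 -13.8 0 0 50;-16.5 -13.8 0 0 50;-16.5 -13.8 0 0 50;-16.5 -13.8 0 0 50;-16.5 -13.8 0 0 50;-16.5 -13.8 0 0 50;-16.5 -13.8 0 0 50;-16.5 -13.8 0 0 50;0 0 0 0 50;0 0 0 0 50;0 0 0 0 50",
)

```text
time_s: 16.5
tool_pos: [0.444, 0.0673, 0.1153]
tool_rot: [180.0, -0.0, 73.7]
force: [0.3, 0.6, -0.2]
grip_width: 0.0699
grasp_force: 0.0
```

Run:
```python
from h import *
go((.443,.0667),73.6)
cv2.imwrite("pics/p3.png",cams.read_camera("scene")[120:440,220:540].repeat(2,0)[:600].repeat(2,1))
```

```text
t 16.5 pos [0.444  0.0673 0.1153] rot [ 1.7998e+02 -2.0000e-02  7.3700e+01] turn 0.002 then dx,dy mm -0.8 -0.8 w 0.0699 F [ 0.3  0.6 -0.2] g 0.0
```

View pics/p3.png

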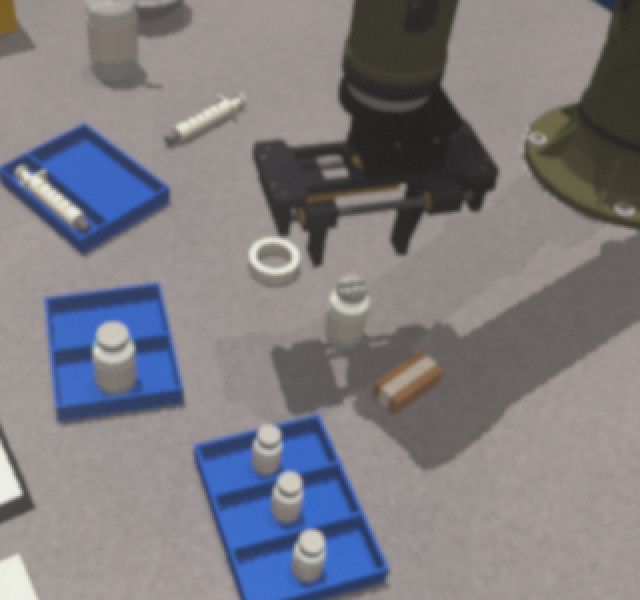

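Both small vials stand in tray_small's bays at (267,448) and (287,497), and the gripper is over the large vial at (348,310). Next I descend and grasp.

Emit:
arm_command(
  series="-0.8 -0.8 12.9 0 50;0 0 12.9 0 50;0 0 12.9 0 50;0 0 12.9 0 50;0 0 12.9 0 50;0 0 12.9 0 50;0 0 12.9 0 50;0 0 12.9 0 50;0 0 0 0 50;0 0 0 0 255;0 0 0 0 255;0 0 0 0 255;0 0 0 0 255;0 0 0 0 255;0 0 0 0 255;0 0 0 0 255;0 0 0 0 255",
  squeeze=15,
)

```text
time_s: 17.97
tool_pos: [0.4428, 0.0665, 0.0126]
tool_rot: [180.0, -0.0, 73.6]
force: [-1.3, 0.5, 3.1]
grip_width: 0.0378
grasp_force: 15.0
```

Emit:
arm_command(
  series="0 0 -5 0 255;0 0 -10 0 255;0 0 -15 0 255;0 0 -20 0 255;0 0 -20 0 255;0 0 -10 0 255;0 0 0 0 255;0 0 0 0 255",
)

```text
time_s: 18.63
tool_pos: [0.4428, 0.0665, 0.0924]
tool_rot: [180.0, -0.1, 73.6]
force: [0.1, 0.3, -1.3]
grip_width: 0.0376
grasp_force: 15.0
```

Run:
```python
from h import *
P=place((.657,-.0091,-.2866),[0,-.0325,0])[0];print(P)
go(P[:2],73.6)
print(place((.5914,-.2387,.2596),[-.0195,0,0]))
```

```text
[ 0.64781249 -0.04027434  0.        ]
t 18.63 pos [0.4428 0.0665 0.0924] rot [ 1.7996e+02 -7.0000e-02  7.3620e+01] turn 0.0 then dx,dy mm -44.6 226.8 w 0.0376 F [ 0.1  0.3 -1.3] g 14.999885426368564
[[ 0.57255339 -0.24370553  0.        ]]
```

Emit:
arm_command(
  series="-3.7 18.9 -2 0 255;-3.7 18.9 -2 0 255;-3.7 18.9 -2 0 255;-3.7 18.9 -2 0 255;-3.7 18.9 -2 0 255;-3.7 18.9 0 0 255;-3.7 18.9 0 0 255;-3.7 18.9 0 0 255;-3.7 18.9 0 0 255;-3.7 18.9 0 0 255;-3.7 18.9 0 0 255;-3.7 18.9 0 0 255;0 0 0 0 255;0 0 0 0 255;0 0 0 0 255",
)

```text
time_s: 19.88
tool_pos: [0.6464, -0.0401, 0.1005]
tool_rot: [-179.8, 0.1, 73.6]
force: [0.6, -0.0, -1.4]
grip_width: 0.0375
grasp_force: 15.0
```

Emit:
arm_command(
  series="0 0 12 0 255;0 0 12 0 255;0 0 12 0 255;0 0 12 0 255;0 0 12 0 255;0 0 12 0 255;0 0 7 0 255;0 0 3 0 255;0 0 0 0 255;0 0 0 0 255",
)

```text
time_s: 20.72
tool_pos: [0.648, -0.0404, 0.0204]
tool_rot: [180.0, -0.0, 73.6]
force: [0.3, 0.5, -1.0]
grip_width: 0.0376
grasp_force: 15.0
```

```bash
python3 -c "
from h import *
go((.6478,-.0403),73.6)"
```

```text
t 20.72 pos [ 0.648  -0.0404  0.0204] rot [179.97  -0.    73.61] turn 0.0 then dx,dy mm 0.1 -0.3 w 0.0376 F [ 0.3  0.5 -1. ] g 14.999874096829444
```

Emit:
arm_command(
  series="0 0 2 0 255;0 0 1 0 255;0 0 1 0 255;0 0 0.4 0 255;0 0 0 0 255;0 0 0 0 90;0 0 0 0 90;0 0 0 0 90;0 0 0 0 90;0 0 0 0 90;0 0 -10 0 90;0 0 -15 0 90;0 0 -20 0 90;0 0 -25 0 90;0 0 -25 0 90;0 0 -10 0 90;0 0 0 0 90",
)

```text
time_s: 22.13
tool_pos: [0.6502, -0.0407, 0.1252]
tool_rot: [179.6, -0.2, 73.6]
force: [1.0, 0.2, -0.5]
grip_width: 0.0562
grasp_force: 0.0
```

```bash
python3 -c "
from h import *
go((.4112,-.2865),13.3)"
```

```text
t 22.13 pos [ 0.6502 -0.0407  0.1252] rot [ 1.7961e+02 -1.5000e-01  7.3600e+01] turn 1.052 then dx,dy mm -289.1 184.2 w 0.0562 F [ 1.   0.2 -0.5] g 0.0
```

Emit:
arm_command(
  series="0 0 0 0.117 90;0 0 0 0.117 90;0 0 0 0.117 90;0 0 0 0.117 90;0 0 0 0.117 90;0 0 0 0.117 90;0 0 0 0.117 90;0 0 0 0.117 90;0 0 0 0.116 90;0 0 0 0 90;0 0 0 0 90",
)

```text
time_s: 23.05
tool_pos: [0.6471, -0.0401, 0.1196]
tool_rot: [180.0, 0.1, 13.5]
force: [0.0, -0.4, -0.2]
grip_width: 0.0564
grasp_force: 0.0
```

Emit:
arm_command(
  series="-23.9 15.2 0 0 90;-23.9 15.2 0 0 90;-23.9 15.2 0 0 90;-23.9 15.2 0 0 90;-23.9 15.2 0 0 90;-23.9 15.2 0 0 90;-23.9 15.2 0 0 90;-23.9 15.2 0 0 90;-23.9 15.2 0 0 90;-23.9 15.2 0 0 90;-23.9 15.2 0 0 90;-23.9 15.2 0 0 90;0 0 0 0 90;0 0 0 0 90;0 0 0 0 90",
)

```text
time_s: 24.3
tool_pos: [0.4112, -0.2833, 0.1207]
tool_rot: [-180.0, -0.0, 13.5]
force: [-0.0, 0.2, 0.2]
grip_width: 0.0563
grasp_force: 0.0
```

Run:
```python
from h import *
go((.4112,-.2865),13.3)
cv2.imwrite("pics/p4.png",cams.read_camera("scene")[80:380,180:480].repeat(2,0).repeat(2,1))
```

```text
t 24.3 pos [ 0.4112 -0.2833  0.1207] rot [-1.7996e+02 -5.0000e-02  1.3450e+01] turn 0.003 then dx,dy mm -0.7 3.2 w 0.0563 F [-0.   0.2  0.2] g 0.0
```

View pics/p4.png

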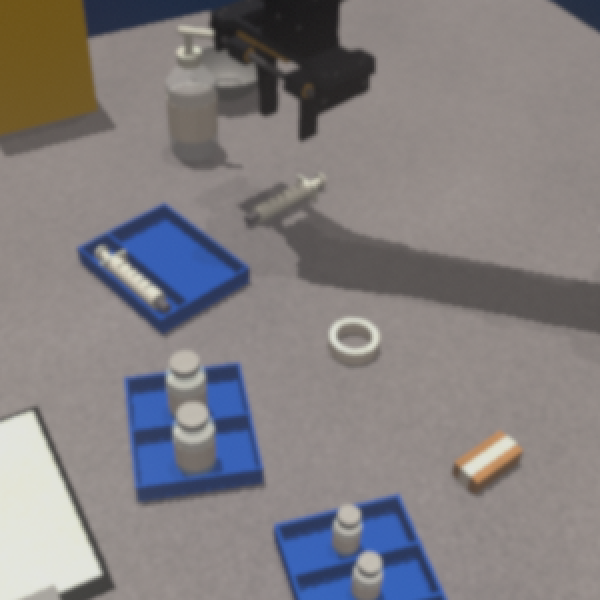

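The large vial stands in its bay (187,385) and the gripper hangs above the syringe at (288,197). Now I'll grasp the syringe.

Emit:
arm_command(
  series="-0.7 3.2 13 0 90;0 0 13 0 90;0 0 13 0 90;0 0 13 0 90;0 0 13 0 90;0 0 13 0 90;0 0 13 0 90;0 0 13 0 90;0 0 12.5 0 90;0 0 0 0 90;0 0 0 0 255;0 0 0 0 255;0 0 0 0 255;0 0 0 0 255;0 0 0 0 255;0 0 0 0 255;0 0 0 0 255;0 0 0 0 255",
)

```text
time_s: 25.85
tool_pos: [0.4111, -0.2872, 0.0045]
tool_rot: [-180.0, -0.0, 13.3]
force: [-0.4, 0.3, 2.2]
grip_width: 0.0196
grasp_force: 15.0
```

Emit:
arm_command(
  series="0 0 -5 0 255;0 0 -10 0 255;0 0 -20 0 255;0 0 -20 0 255;0 0 -20 0 255;0 0 -20 0 255;0 0 -5 0 255;0 0 0 0 255;0 0 0 0 255",
)

```text
time_s: 26.6
tool_pos: [0.4108, -0.2867, 0.104]
tool_rot: [-180.0, -0.0, 13.4]
force: [-0.2, -0.1, -0.7]
grip_width: 0.0193
grasp_force: 15.0
```

```bash
python3 -c "
from h import *
go((.5726,-.2437),13.4);go((.5726,-.2437),104.9)"
```

```text
t 26.6 pos [ 0.4108 -0.2867  0.104 ] rot [-1.7996e+02 -4.0000e-02  1.3360e+01] turn -0.001 then dx,dy mm 167.4 -4.4 w 0.0193 F [-0.2 -0.1 -0.7] g 14.976021945476532
t 26.6 pos [ 0.4108 -0.2867  0.104 ] rot [-1.7996e+02 -4.0000e-02  1.3360e+01] turn -1.598 then dx,dy mm -0.0 167.4 w 0.0193 F [-0.2 -0.1 -0.7] g 14.976021945476532
```

Emit:
arm_command(
  series="16.7 -0.4 0 0 255;16.7 -0.4 0 0 255;16.7 -0.4 0 0 255;16.7 -0.4 0 0 255;16.7 -0.4 0 0 255;16.7 -0.4 0 0 255;16.7 -0.4 0 0 255;16.7 -0.4 0 0 255;16.7 -0.4 0 0 255;16.7 -0.4 0 0 255;0 0 0 0 255",
)

```text
time_s: 27.52
tool_pos: [0.5746, -0.2423, 0.1018]
tool_rot: [-180.0, 0.1, 13.6]
force: [-0.4, 1.2, 0.2]
grip_width: 0.0195
grasp_force: 15.0
```

Emit:
arm_command(
  series="0 0 0 -0.114 255;0 0 0 -0.114 255;0 0 0 -0.114 255;0 0 0 -0.114 255;0 0 0 -0.114 255;0 0 0 -0.114 255;0 0 0 -0.114 255;0 0 0 -0.114 255;0 0 0 -0.114 255;0 0 0 -0.114 255;0 0 0 -0.114 255;0 0 0 -0.114 255;0 0 0 -0.114 255;0 0 0 -0.114 255;0 0 0 0 255;0 0 0 0 255",
)

```text
time_s: 28.85
tool_pos: [0.571, -0.245, 0.103]
tool_rot: [-179.9, -0.1, 104.5]
force: [0.4, 0.7, -0.0]
grip_width: 0.0194
grasp_force: 15.0
```

Run:
```python
from h import *
go((.5726,-.2437),104.9)
cv2.imwrite("pics/p5.png",np.hstack([cv2.resize(cams.read_camera(n)[y:y+150,x:x+150],(400,400)) for n,x,y in(("top",310,150),("scene",190,110))]))
```

```text
t 28.85 pos [ 0.571 -0.245  0.103] rot [-1.7989e+02 -7.0000e-02  1.0455e+02] turn -0.006 then dx,dy mm 0.9 1.9 w 0.0194 F [ 0.4  0.7 -0. ] g 14.97489184141159
```

View pics/p5.png

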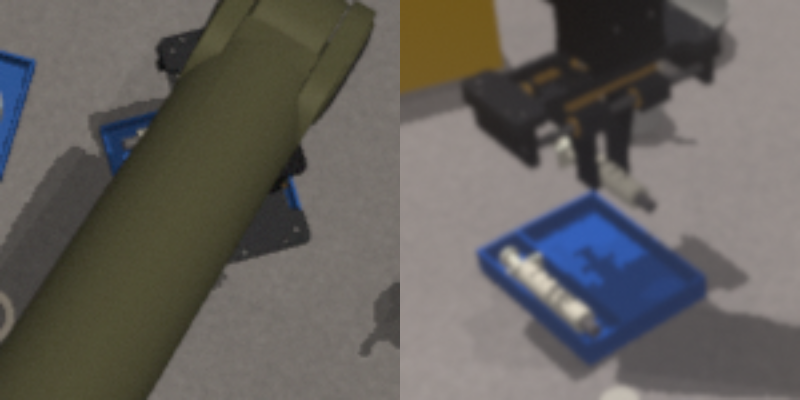

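The syringe is held level at (630,185), parallel to the sample and above the wide bay. I'll lower it.

Emit:
arm_command(
  series="0.5 1 13 0 255;0 0 13 0 255;0 0 13 0 255;0 0 13 0 255;0 0 13 0 255;0 0 13 0 255;0 0 8 0 255;0 0 4 0 255;0 0 1 0 255;0 0 0 0 255;0 0 0 0 255",
)

```text
time_s: 29.87
tool_pos: [0.5738, -0.2444, 0.0139]
tool_rot: [179.9, 0.0, 104.8]
force: [0.4, -1.4, -0.2]
grip_width: 0.0196
grasp_force: 15.0
```

```bash
python3 -c "
from h import *
go((.5726,-.2437),104.9)"
```

```text
t 29.87 pos [ 0.5738 -0.2444  0.0139] rot [1.7993e+02 4.0000e-02 1.0477e+02] turn -0.002 then dx,dy mm 1.0 -1.0 w 0.0196 F [ 0.4 -1.4 -0.2] g 14.975405484437943
```

Lower 5 mm, release to about 40 mm and raise.

Emit:
arm_command(
  series="0 0 2 0 255;0 0 2 0 255;0 0 1 0 255;0 0 0 0 255;0 0 0 0 255;0 0 0 0 140;0 0 0 0 140;0 0 0 0 140;0 0 0 0 140;0 0 0 0 140;0 0 -10 0 140;0 0 -20 0 140;0 0 -30 0 140;0 0 -30 0 140;0 0 -30 0 140;0 0 -30 0 140;0 0 0 0 140;0 0 0 0 140;0 0 0 0 140",
)

```text
time_s: 31.45
tool_pos: [0.5729, -0.2438, 0.1582]
tool_rot: [180.0, -0.0, 104.8]
force: [0.2, 0.8, -0.4]
grip_width: 0.0395
grasp_force: 0.0
```

Run:
```python
from h import *
go((.5726,-.2437),104.9)
cv2.imwrite("pics/p6.png",cv2.resize(cams.read_camera("scene")[120:440,180:500],(600,600)))
```

```text
t 31.45 pos [ 0.5729 -0.2438  0.1582] rot [ 1.8000e+02 -3.0000e-02  1.0478e+02] turn -0.002 then dx,dy mm 0.2 -0.3 w 0.0395 F [ 0.2  0.8 -0.4] g 0.0
```

View pics/p6.png

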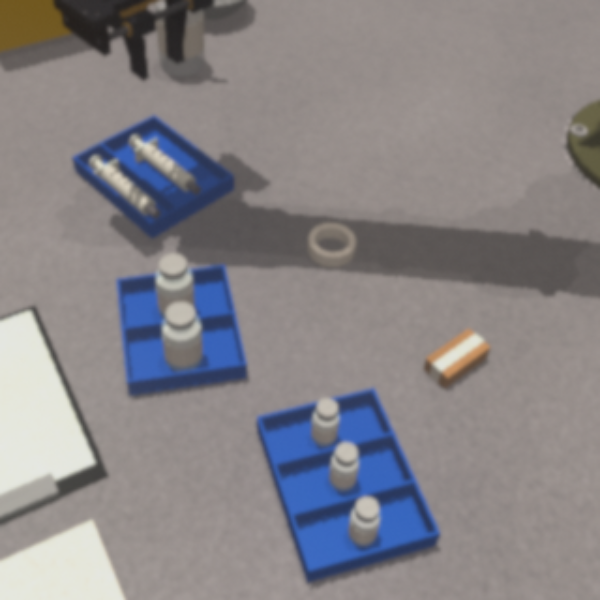

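All four items are in place: the syringe lies flat in the wide bay at (165,160), the vials stand upright, and the tape, carton and pump look unmoved.

```bash
python3 -c "
from cell import env
print(env.sign_off())"
```

```text
the job is handed in; nothing more can be done
None
```

I handed the job in at about 31.5 s of the 88 s limit: in the last picture both small vials and the large vial stand upright in their bays, the syringe lies flat in the wide bay, and the tape, carton and pump look unmoved; sign-off returned no verdict.

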